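Move the thread basket to the empty hook stand

ROBOT

A 6-joint arm with a two-finger parallel gripper is mounted at the origin on a cart in front of the work surface, level with it; the furniture and walls round the work are solid. World frame = base frame: x ahead of the robot, y to its left, z up, the work surface at z = 0. Lengths are in m, angles in rad, forces in N, time in s.
With the tool pointing down it reaches from about 0.35 to 1 m from the base axis. Payload 7.1 kg.
Tool frame: the origin (TCP) lies on the centre line of the jaws, within the pads' length; the fingertips stand ahead of it and the grasp point (between the pads) lies 2 mm behind it (env.tcp_to_tips is the z of the fingertips in the tool frame, in m); z points along the fingers, y is the line along which they close (so a half turn about z gives the same grasp; the last joint's range is limited). The gripper opens to 85 mm and grips with 20 to 120 N. Pads are 22 mm wide; open, the fingers measure 114 mm over their backs; the gripper's body (76 mm by 85 mm) begins 54 mm behind the grasp point. The pads swing forward as they close: fully open they stand 13 mm farther back than shut.
Start: joints at [1.155, 0.423, 1.63, -0, 1.089, -0.019], TCP at [0.242, 0.576, 0.21] pointing down, gripper open.
Joint ranges: [-3, 3], [-0.9, 2.11], [0.09, 2.58], [-1.31, 4.45], [0.11, 2.69], [-2.54, 2.54]. Speed limits (rad/s): [2.39, 2.39, 3.01, 3.14, 3.14, 3.14].

INTERFACE

Orientations are given as a unit quaternion [w, x, y, z].
In Python, from bench import monitor, eyes, sign_off, nets, env gives the robot as it stands. The module is installed in compiled form; this text tells all that it offers.
- The arm moves only by the tool arm_command, never from a script. Its argument "moves" is a list of rows, each a list of 2 entries, a list of its own where there are three numbers: the shift along the tool's x, y, z in mm, then the turn, a rotation vector about the tool's x, y, z in degrees. A call has 1 to 10 rows; each row is the pose to reach, as a shift and turn from the pose commanded when the call began, along the tool's axes at that moment; what a row does not reach only later rows make up. A row lasts 1/8 s, in which the tool goes at most 62.5 mm and 10.7 degrees, less where a joint would pass 70% of its speed; a pose out of reach is approached as far as the arm can. A call with a gripper value outside its range is refused whole. "grip" is the opening in per cent of the stroke, from 0 (shut) to 100 (fully open), set as the call begins (left out, the last holds). The fingers move at their own pace and stop on an object; "grip_force" is the grip in N (left out, the last holds). Time passes only in rows, so rows that repeat a pose let the fingers close. It gives the time, the measured TCP pose, the force, the opening and the grip force at its end, in the units of the state.
- monitor.state(): the state, without advancing time (a new reading comes with each control period).
- eyes.grab_frame(name): name is "side" or "top" or "wrist"; returns (picture, depth): 384x512x3 uint8, blue, green, red; 384x512 float32, m along the optical axis (not along the pixel's ray), 0 where there is no reading.
- eyes.camera_info(name): a dict with "fx", "fy", "cx", "cy" (pixels), "position" and "attitude" of the camera in the world; the wrist camera has in their place "mount" (4x4, takes a point from camera to tool coordinates, whose origin is the TCP and whose axes are the flange's). Camera axes: x right, y down, z forward; pixel columns grow to the right and rows downward; lengths in m; the calibration is good to about 2 mm. A picture is of the moment at which its call begins: read the wrist's pose just before it. camera_info takes no time and is no camera call.
- sign_off(): hands the job in; it is judged then, once.
Trained networks look in the newest picture that a camera, given by its name, has taken for a name from the list of things; names that differ only in an ending like _2 or _b are one class to them, and where a whole thing is asked for, a point or a joint stands for the part that bears it (a point fixed in the world has none). Each returns a list of dicts, best first, with "confidence" (0 to 1); they miss things now and then, are a little off and sometimes report something else, mostly with a low value. They report only what shows in the picture. A call takes as long as a camera call.
- nets.boxes_of(camera, name): "box" ([centre column, centre row, width, height] in pixels, round what is visible of it).
- nets.mark_of(camera, name): "centre" ([column, row] in pixels: a listed point, or the origin of a listed thing).
The state is a dict: "t": time; "joint_pos": joint angles; "qvel": joint speeds; "tau": joint torques, N m; "tcp_pos": TCP position; "tool_rot": TCP orientation; "ft_force": force on the tool from outside, world axes, zero at the start; "moment": the same for the moment, N m; "grip_width": finger opening in m; "grip_force": force on a finger pad.
Only numpy, scipy, OpenCV 4.12 (cv2) and the standard library are available. Lean on these libraries where they do the work, as an engineer would, in place of code of your own. Each camera call takes 0.05 s, during which the arm holds its last target. There are 200 camera calls.

TASK

Take the small metal basket with the spool of thread off its hook stand and hang it by its bar on both hooks of the empty stand. Carry it level, never setting it down on the desk or on a stand's foot, so that the spool stays in it. Leave the shallow tray with the wax cake hanging where it is.

Things in the scene. Friction and masses are not known exactly. Their poses are not given: they have to be found in the camera images.
- basket: Open metal basket with a spool in it, hung by its bar on the hooks of a stand like free_stand, axes parallel to that stand's. Pan 110 (x) x 100 (y) x 36 mm high. Rigid bail of 8 mm round bar: uprights at y = +-55 mm, level bar along y, axis 125 mm above the origin. Origin: centre of the underside, 30 mm above the desk (z = 0) when hung. 0.2 to 0.3 kg.
- basket_tab (a point): Middle of the top of the basket's upright wooden grip tab, 180 mm above the basket's origin. The tab is 12 mm thick (x), 34 mm wide (y), 55 mm high, on the middle of the bar. Pinch it from above across the 12 mm; down to 35 mm below its top, fingers clear the hooks. Unhook: raise 25 to 60 mm (more, and the spool strikes the hooks from below), then draw off along -x by 60 mm or more.
- free_stand: Empty fixed hook stand. Origin: on the desk below the hook seats. Foot 160 x 130 x 10 mm, post at x = 85 mm, 165 mm high. Two hooks of 8 mm bar at y = +-32 mm reach to -x, each with a V seat at x = 0 and an upturned tip at x = -26 mm, 172 mm high. Hang by the reverse of unhooking, axes parallel; let down within 15 mm of the seat the bar slides home, its axis 155 mm above the desk.
- thread_spool: Wooden spool of white thread, 33 mm diameter, 40 mm tall, standing loose near the middle of the basket's floor. Origin: centre of its underside.
- tray: Shallow metal tray (110 x 100 x 14 mm) with a cake of wax in it, with bail and grip tab like the basket's, hung on a third such stand; tab top 210 mm above the desk. Origin: centre of its underside. To be left alone.

How it is judged:
On the way:
1. the basket is lifted off the hooks it hung on, level, in the fingers (height (world z) of basket above 0.05 m and angle between basket's own z axis and vertical below 0.3 rad and contact force between the fingers and basket above 0.5 N), for 0.2 s.
At the end, for the whole second after the job is handed in: Basket hangs at rest in both hooks of the empty stand: origin within 20 mm (x), 18 mm (y), 7 mm (height) of its hung place, bar within 9 degrees of the stand's y axis, tilt under 10 degrees, borne by the stand; spool in the basket; tray within 25 mm of where it hung (x of basket in the frame of free_stand between -0.02 and 0.02 m and y of basket in the frame of free_stand between -0.018 and 0.018 m and z of basket in the frame of free_stand between 0.023 and 0.038 m and angle between the y axis of basket and the y axis of free_stand, either way round below 0.16 rad and angle between basket's own z axis and vertical below 0.175 rad and contact force between basket and free_stand above 1 N and linear speed of basket below 0.03 m/s and distance between thread_spool and basket below 0.065 m and distance of tray from where it was at the start of the episode below 0.025 m); the robot touches nothing.
It fails at once if the basket is tilted more than 20 degrees (angle between basket's own z axis and vertical above 0.35 rad).
It fails at once if the basket is set down on or dropped to the desk or a stand's foot (underside below 18 mm) (height (world z) of basket below 0.018 m).
It fails at once if the spool falls out of the basket (distance between thread_spool and basket above 0.08 m).
It fails at once if the tray is shifted by more than 30 mm (distance of tray from where it was at the start of the episode above 0.03 m).
It also fails if it takes over 42 s, if anything falls off the work surface, if the arm or the gripper's body presses on something with over 40 N, if the wrist force passes 120 N, or if a joint passes its speed limit or range.

## Working session

There is one attempt and no reset: what is moved stays moved. The work goes in short steps, Python scripts to look and compute and a tool call to move; the robot and the scene stay as the last step left them, time stands still between calls to the robot, and variables do not carry over. Pictures are saved under pics/ and viewed, at most 10 in all, crops included, and the job is handed in when it is done.

Besides the shell and the picture viewer there is one more tool, called after "Request:" as name([rows], argument=value, ...), one row to a line, values as JSON. arm_command: Moves the arm, as the interface text tells. Its arguments: {"type":"object","properties":{"moves":{"type":"array"},"grip":{"type":"number"},"grip_force":{"type":"number"}},"required":["moves"]}

```bash
mkdir -p pics; cat > h.py <<'E'
import numpy as np, cv2
from scipy.spatial.transform import Rotation as R
from bench import monitor, eyes, sign_off, nets, env
def quat(q): return R.from_quat([q[1],q[2],q[3],q[0]])
def cam(name):
    c=eyes.camera_info(name)
    if 'mount' in c:
        s=monitor.state(); M=np.array(c['mount']); T=np.eye(4); T[:3,:3]=quat(s['tool_rot']).as_matrix(); T[:3,3]=s['tcp_pos']; return c,T@M
    T=np.eye(4); a=np.array(c['attitude']); T[:3,:3]=a if a.shape==(3,3) else quat(a).as_matrix(); T[:3,3]=c['position']; return c,T
def cloud(c,T,d):
    v,u=np.mgrid[:d.shape[0],:d.shape[1]]
    P=np.stack([(u-c['cx'])/c['fx']*d,(v-c['cy'])/c['fy']*d,d],-1)
    return P@T[:3,:3].T+T[:3,3]
def proj(c,T,p):
    q=T[:3,:3].T@(np.array(p)-T[:3,3]); return q[:2]/q[2]*[c['fx'],c['fy']]+[c['cx'],c['cy']]
def ray(c,T,px,z):
    r=T[:3,:3]@[(px[0]-c['cx'])/c['fx'],(px[1]-c['cy'])/c['fy'],1]; return T[:3,3]+r*(z-T[2,3])/r[2]
E
python3 - <<'E'
from h import *
s=monitor.state(); print(s['tcp_pos'],s['tool_rot'],env.tcp_to_tips)
ims=[]
for n in ['top','side']:
    c,T=cam(n); im,d=eyes.grab_frame(n); P=cloud(c,T,d); np.savez(n+'.npz',P=P,d=d,im=im)
    print(n,T[:3,3].round(3),T[:3,2].round(2))
    for k in ['basket_tab','basket','free_stand','tray','thread_spool']:
        for m in nets.mark_of(n,k)[:3]:
            u,v=m['centre']; ui,vi=int(np.clip(u,0,511)),int(np.clip(v,0,383))
            print(k,round(m['confidence'],2),round(u),round(v),P[vi,ui].round(3),ray(c,T,(u,v),{'basket_tab':.21,'basket':.03,'free_stand':0,'tray':.03,'thread_spool':.03}[k]).round(3))
    cv2.imwrite(f'pics/{n}.png',im)
E
```

```text
[0.24129796 0.5759061  0.20933513] [-1.64769211e-04  1.97107717e-01  9.80381529e-01 -7.60060192e-04] 0.017
top [0.446 0.018 1.142] [ 0.1   0.01 -0.99]
basket_tab 0.97 295 198 [ 0.523 -0.064  0.212] [ 0.523 -0.066  0.21 ]
basket 0.68 290 204 [ 0.519 -0.063  0.073] [ 0.52  -0.068  0.03 ]
thread_spool 0.47 290 201 [ 0.529 -0.061  0.071] [ 0.529 -0.066  0.03 ]
side [-0.063 -0.93   0.675] [ 0.48  0.76 -0.43]
basket_tab 0.61 264 182 [ 0.521 -0.053  0.204] [ 0.514 -0.065  0.21 ]
basket 0.55 270 236 [ 0.519 -0.082  0.052] [ 0.539 -0.054  0.03 ]
free_stand 0.9 339 294 [ 0.542 -0.334  0.011] [ 0.55  -0.326  0.   ]
tray 0.83 198 180 [0.537 0.401 0.044] [0.55  0.429 0.03 ]
thread_spool 0.45 269 236 [ 0.515 -0.077  0.054] [ 0.537 -0.047  0.03 ]
```

View pics/top.png

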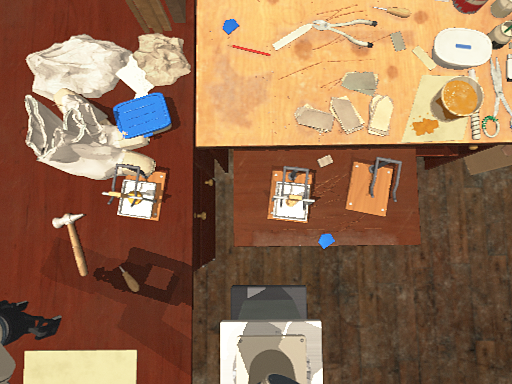

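View pics/side.png

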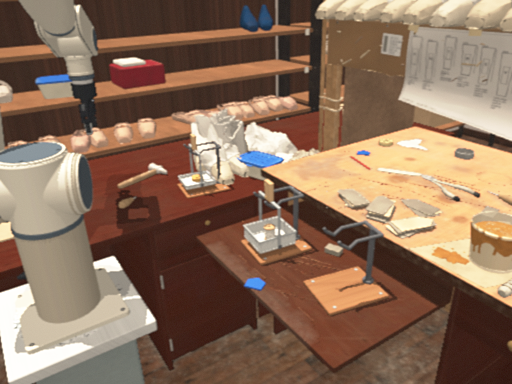

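The top view shows the basket stand at about (290,190), the free stand at (370,180) and the tray at (138,195). The side view agrees. Next I'll fit the yaws and surrounding heights from the cloud.

```bash
python3 - <<'E'
from h import *
Z=np.load('top.npz'); P=Z['P']; im=Z['im']; d=Z['d']
hsv=cv2.cvtColor(im,cv2.COLOR_BGR2HSV)
def win(x0,x1,y0,y1,z0,z1): 
    return (P[...,0]>x0)&(P[...,0]<x1)&(P[...,1]>y0)&(P[...,1]<y1)&(P[...,2]>z0)&(P[...,2]<z1)&(d>0)
print('coarse max height, rows x .1..1, cols y .7..-.5')
for x in np.arange(.2,1,.1):
    print(round(x,1),[ (round(float(np.percentile(P[...,2][m],98)),2) if (m:=win(x,x+.1,y,y+.1,-.9,1)).any() else None) for y in np.arange(.6,-.6,-.1)])
for nm,(y0,y1) in {'free':(-.42,-.19),'bask':(-.19,.05)}.items():
    m=win(.42,.70,y0,y1,.004,.02); Q=P[m][:,:2]
    r=cv2.minAreaRect((Q*1000).astype(np.float32)); print(nm,'foot',len(Q),r)
    m=win(.42,.70,y0,y1,.10,.25); Q=P[m]; u=np.argwhere(m)
    print(nm,'high',len(Q)); 
    for a,b in zip(u[::4],Q[::4]): print(a[::-1],(b*1000).round().astype(int),end=' ')
    print()
big=cv2.resize(im[140:260,220:420],None,fx=4,fy=4,interpolation=cv2.INTER_CUBIC); cv2.imwrite('pics/crop1.png',big)
E
```

```text
coarse max height, rows x .1..1, cols y .7..-.5
0.2 [0.31, 0.43, 0.6, 0.01, 0.01, -0.63, -0.63, -0.63, -0.63, -0.63, -0.63, -0.63]
0.3 [0.02, 0.02, 0.01, 0.01, 0.01, 0.0, 0.0, 0.0, 0.01, 0.0, 0.0, 0.0]
0.4 [0.03, 0.01, 0.05, 0.04, 0.01, 0.0, 0.0, 0.07, 0.07, 0.01, 0.01, 0.0]
0.5 [0.01, 0.01, 0.21, 0.16, 0.01, 0.0, 0.0, 0.21, 0.16, 0.16, 0.16, 0.0]
0.6 [0.19, 0.22, 0.16, 0.16, 0.1, 0.11, 0.11, 0.16, 0.11, 0.11, 0.16, 0.11]
0.7 [0.2, 0.22, 0.11, 0.07, 0.11, 0.11, 0.11, 0.12, 0.13, 0.13, 0.13, 0.2]
0.8 [0.2, 0.18, 0.07, 0.07, 0.11, 0.11, 0.11, 0.11, 0.13, 0.13, 0.13, 0.2]
0.9 [0.1, 0.07, 0.06, 0.06, 0.11, 0.11, 0.12, 0.11, 0.11, 0.12, 0.12, 0.17]
free foot 1945 ((559.7449951171875, -303.7884521484375), (276.3686828613281, 225.6621856689453), 0.2330417037010193)
free high 671
[368 141] [ 700 -298  111] [376 141] [ 700 -322  110] [384 141] [ 699 -346  111] [388 141] [ 700 -359  108] [392 141] [ 699 -370  111] [396 141] [ 699 -381  111] [400 141] [ 699 -394  110] [404 141] [ 699 -406  110] [408 141] [ 698 -417  111] [334 142] [ 699 -197  107] [338 142] [ 698 -208  109] [342 142] [ 698 -220
[... 8625 characters left out ...]
] [293 199] [521 -62 202] [297 199] [521 -72 207] [301 199] [520 -83 209] [305 199] [ 525 -100  155] [309 199] [ 524 -111  156] [282 200] [522 -35 156] [293 200] [521 -65 167] [297 200] [520 -74 184] [301 200] [522 -88 157] [305 200] [521 -99 159] [309 200] [ 521 -111  157] [313 200] [ 521 -122  159] [282 201] [520 -35 158] [304 201] [519 -97 153] [308 201] [ 519 -108  158] [312 201] [ 518 -119  161] [281 202] [517 -32 160] [305 202] [ 516 -100  154] [313 202] [ 516 -122  155] [303 203] [513 -94 156] [311 203] [ 516 -123  110] [303 204] [510 -93 159] [281 205] [508 -31 168] [305 205] [507 -99 157] [303 206] [504 -93 162] [282 207] [502 -34 167] [303 208] [498 -92 168] [304 209] [496 -95 169]
```

View pics/crop1.png

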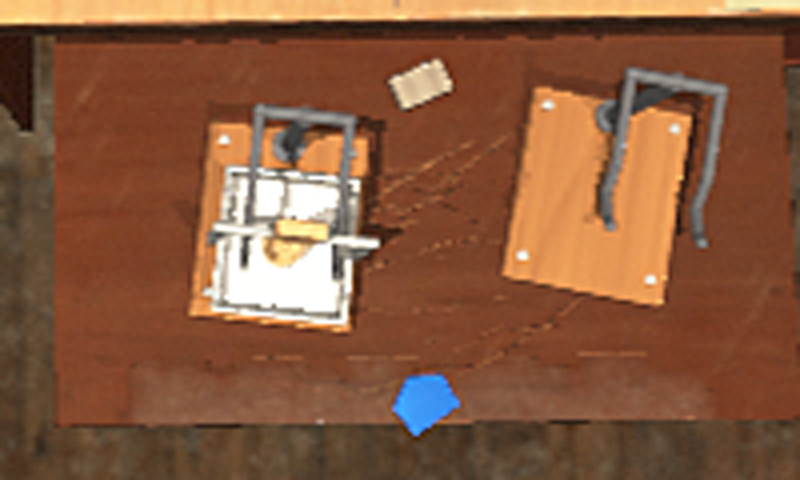

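The crop shows both stands turned clockwise, the basket stand by about 6° and the free stand by about 10°. I'll fit the stand model to the cloud.

```bash
cat > fit.py <<'E'
from h import *
from scipy.optimize import least_squares
def fit(Q,x0,segs):
    S=np.array(segs,float)
    def f(p):
        q=(Q[:,:2]-p[:2])@np.array([[np.cos(p[2]),-np.sin(p[2])],[np.sin(p[2]),np.cos(p[2])]])
        D=[]
        for a,b in S:
            t=np.clip((q-a)@(b-a)/((b-a)@(b-a)),0,1); D.append(np.linalg.norm(q-a-t[:,None]*(b-a),axis=1))
        return np.min(D,0)*1e3
    r=least_squares(f,x0,loss='soft_l1',f_scale=3); return r.x,np.median(f(r.x))
def sel(P,b): return P[np.all((P>np.array(b)[:,0])&(P<np.array(b)[:,1]),-1)]
H=[[(-.026,.032),(.085,.032)],[(-.026,-.032),(.085,-.032)],[(.085,-.032),(.085,.032)]]
E
python3 - <<'E'
from fit import *
for n in ['top','side']:
    P=np.load(n+'.npz')['P']
    Q=sel(P,[(.49,.66),(-.41,-.25),(.142,.18)]); print(n,'free',len(Q),*fit(Q,[.55,-.32,-.18],H))
    Q=sel(P,[(.48,.64),(-.14,0.01),(.142,.18)]); print(n,'bask',len(Q),*fit(Q,[.525,-.066,-.1],H+[[(0,-.055),(0,.055)]]))
    Q=sel(P,[(.48,.64),(-.14,0.01),(.195,.22)]); print('tab',len(Q),Q.mean(0),(Q.min(0)+Q.max(0))/2)
E
```

```text
top free 332 [ 0.54760134 -0.32150916 -0.21014374] 2.1085036812020905
top bask 384 [ 0.52592095 -0.06587585 -0.12334831] 2.1592483178606967
tab 61 [ 0.52581124 -0.06739697  0.20782912] [ 0.52511783 -0.06715992  0.20476238]
side free 460 [ 0.54334247 -0.32347228 -0.20111989] 1.4019396013826377
side bask 405 [ 0.52139212 -0.06756694 -0.11013487] 1.6094297289607553
tab 70 [ 0.5211073  -0.07205181  0.20555992] [ 0.52202371 -0.07012711  0.2042309 ]
```

Request:
arm_command([
  [[0, 0, -90], [0, 0, 0]],
  [[0, 0, -90], [0, 0, 0]],
  [[0, 0, -90], [0, 0, 0]],
], grip=100)

```text
t: 0.98
tcp_pos: [0.2421, 0.5778, 0.3031]
tool_rot: [0.001, 0.197, 0.98, 0.003]
ft_force: [-1.1, 0.0, -0.4]
grip_width: 0.0854
grip_force: 0.0
```

Request:
arm_command([
  [[-461, -506, -40], [0, 0, 74]],
  [[-461, -506, -40], [0, 0, 74]],
  [[-461, -506, -40], [0, 0, 74]],
  [[-461, -506, -40], [0, 0, 74]],
  [[-461, -506, -40], [0, 0, 74]],
  [[-461, -506, -40], [0, 0, 74]],
  [[-461, -506, -40], [0, 0, 74]],
  [[-461, -506, -40], [0, 0, 74]],
  [[-461, -506, -40], [0, 0, 74]],
  [[-461, -506, -40], [0, 0, 74]],
])

```text
t: 2.22
tcp_pos: [0.4505, -0.0134, 0.3356]
tool_rot: [-0.001, 0.747, 0.664, -0.0]
ft_force: [0.4, 0.2, 1.1]
grip_width: 0.0853
grip_force: 0.0
```

```bash
python3 - <<'E'
from h import *
s=monitor.state(); print(s['tcp_pos'],quat(s['tool_rot']).as_matrix().round(3),s['qvel'].round(2) if hasattr(s['qvel'],'round') else s['qvel'],s['joint_pos'])
c=eyes.camera_info('wrist'); print(np.array(c['mount']).round(3))
E
```

```text
[ 0.45051506 -0.01337053  0.33563345] [[ 0.117  0.993 -0.001]
 [ 0.993 -0.117  0.   ]
 [ 0.    -0.001 -1.   ]] [-1.07  0.25 -0.32  0.    0.06 -1.06] [-5.61986409e-02  1.91157159e-02  1.85219766e+00  1.80535355e-04
  1.27163246e+00  6.14645143e-02]
[[-0.    -0.962 -0.272  0.068]
 [ 1.     0.    -0.001 -0.001]
 [ 0.001 -0.272  0.962 -0.164]
 [ 0.     0.     0.     1.   ]]
```

Request:
arm_command([
  [[0, 0, 0], [0, 0, 0]],
  [[0, 0, 0], [0, 0, 0]],
])

```text
t: 2.48
tcp_pos: [0.45, -0.0113, 0.3354]
tool_rot: [-0.001, 0.748, 0.664, -0.001]
ft_force: [0.6, 0.2, 0.7]
grip_width: 0.0855
grip_force: 0.0
```

```bash
cat > wl.py <<'E'
from fit import *
import sys
s=monitor.state(); c,T=cam('wrist'); im,d=eyes.grab_frame('wrist'); P=cloud(c,T,d)
print(s['t'],s['tcp_pos'].round(4) if hasattr(s['tcp_pos'],'round') else s['tcp_pos'],quat(s['tool_rot']).as_matrix()[:,1].round(3))
cv2.imwrite(f'pics/{sys.argv[1]}.png',im); np.savez(sys.argv[1]+'.npz',P=P,im=im,d=d)
for m in nets.mark_of('wrist','basket_tab')[:2]:
    print(m['confidence'],ray(c,T,m['centre'],.21),m['centre'])
Q=sel(P,[(.46,.66),(-.42,-.23),(.142,.18)])
if len(Q)>80: print('free',len(Q),*fit(Q,[.546,-.322,-.2],H),Q.min(0),Q.max(0))
Q=sel(P,[(.46,.64),(-.17,0.03),(.142,.18)])
if len(Q)>80: print('bask',len(Q),*fit(Q,[.524,-.066,-.12],H+[[(0,-.055),(0,.055)]]))
Q=sel(P,[(.48,.64),(-.14,0.01),(.20,.22)])
if len(Q)>20: print('tab',len(Q),Q.mean(0),cv2.minAreaRect((Q[:,:2]*1000).astype(np.float32)))
E
python3 wl.py w1
```

```text
2.475 [ 0.45   -0.0113  0.3354] [ 0.993 -0.118 -0.002]
0.85 [ 0.52504574 -0.06575722  0.21      ] [324.7, 220.6]
0.16 [ 0.4985167  -0.02165515  0.21      ] [299.2, 186.7]
bask 1778 [ 0.52249824 -0.06475564 -0.12569616] 2.061022631408578
tab 326 [ 0.52325189 -0.06622874  0.20877921] ((524.0559692382812, -67.69615173339844), (33.70076370239258, 12.28672981262207), 83.40363311767578)
```

View pics/w1.png

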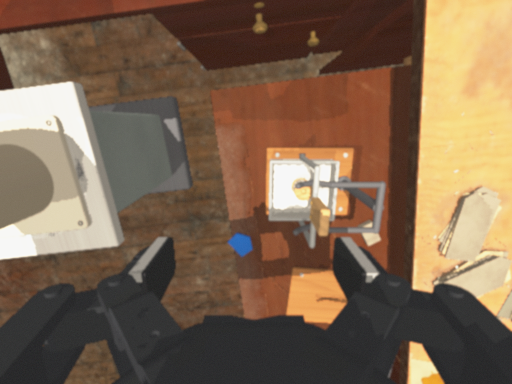

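The wrist view shows the tab at about (320,215), and the fits agree at (0.524,-0.0665) with yaw -0.116. I'll take a short look at the free stand before grasping.

Request:
arm_command([
  [[-238, 28, 0], [0, 0, 0]],
  [[-238, 28, 0], [0, 0, 0]],
  [[-238, 28, 0], [0, 0, 0]],
  [[-238, 28, 0], [0, 0, 0]],
  [[-238, 28, 0], [0, 0, 0]],
  [[-238, 28, 0], [0, 0, 0]],
  [[-238, 28, 0], [0, 0, 0]],
])

```text
t: 3.45
tcp_pos: [0.451, -0.2491, 0.3366]
tool_rot: [-0.0, 0.747, 0.665, 0.0]
ft_force: [0.1, -0.4, 0.4]
grip_width: 0.0856
grip_force: 0.0
```

```bash
python3 wl.py w2; python3 - <<'E'
from fit import *
Z=np.load('w2.npz');P=Z['P']
Q=sel(P,[(.46,.66),(-.42,-.23),(.13,.19)])
p,_=fit(sel(P,[(.46,.66),(-.42,-.23),(.142,.18)]),[.546,-.322,-.2],H)
q=(Q[:,:2]-p[:2])@np.array([[np.cos(p[2]),-np.sin(p[2])],[np.sin(p[2]),np.cos(p[2])]])
for s in (1,-1):
  k=np.abs(q[:,1]-s*.032)<.01
  for a in np.arange(-.04,.03,.005):
    j=k&(q[:,0]>=a)&(q[:,0]<a+.005)
    if j.any(): print(s,round(a*1000),j.sum(),Q[j,2].max().round(3),np.median(Q[j,2]).round(3),np.median(q[j,1]).round(4))
k=np.abs(q[:,1])<.02; k&=q[:,0]>.05; print('cross',np.median(q[k,0]),k.sum())
# foot by colour
hsv=cv2.cvtColor(Z['im'],cv2.COLOR_BGR2HSV); m=(P[...,2]>.004)&(P[...,2]<.02)&(hsv[...,2]>150)&(P[...,0]>.42)&(P[...,0]<.68)&(P[...,1]<-.2)&(P[...,1]>-.45)
F=P[m]; 
n,l,st,_=cv2.connectedComponentsWithStats(m.astype(np.uint8)); i=1+st[1:,4].argmax(); print(st[i],cv2.minAreaRect((P[l==i][:,:2]*1000).astype(np.float32)))
E
```

```text
3.45 [ 0.451  -0.2491  0.3366] [ 0.993 -0.115 -0.   ]
free 1278 [ 0.54413009 -0.32095627 -0.2081855 ] 1.9286997471692562 [ 0.51100437 -0.3751079   0.14266013] [ 0.63906073 -0.2825146   0.17255881]
bask 1654 [ 0.52214079 -0.06739058 -0.10606283] 2.1468808421403907
tab 144 [ 0.52184659 -0.0828344   0.20774986] ((522.2169189453125, -82.07365417480469), (7.465170383453369, 12.526647567749023), 73.95368194580078)
1 -30 12 0.172 0.171 0.0315
1 -25 23 0.173 0.17 0.0316
1 -20 14 0.167 0.164 0.033
1 -15 20 0.162 0.16 0.0317
1 -10 15 0.159 0.157 0.0323
1 -5 19 0.156 0.153 0.0326
1 0 21 0.152 0.151 0.0317
1 5 27 0.156 0.153 0.0319
1 10 26 0.16 0.156 0.0314
1 15 28 0.164 0.16 0.0318
1 20 26 0.165 0.163 0.0312
1 25 20 0.165 0.163 0.0327
1 30 24 0.165 0.163 0.0312
-1 -30 9 0.172 0.17 -0.0323
-1 -25 22 0.172 0.17 -0.0311
-1 -20 18 0.169 0.164 -0.0309
-1 -15 18 0.164 0.16 -0.0311
-1 -10 17 0.159 0.156 -0.0311
-1 -5 17 0.155 0.153 -0.0312
-1 0 19 0.153 0.15 -0.0307
-1 5 22 0.156 0.153 -0.0316
-1 10 20 0.159 0.156 -0.0319
cross 0.08400983899242213 345
[ 275  154   91   72 5028] ((565.4970092773438, -326.5032653808594), (129.71739196777344, 159.67877197265625), 78.28661346435547)
```

View pics/w2.png

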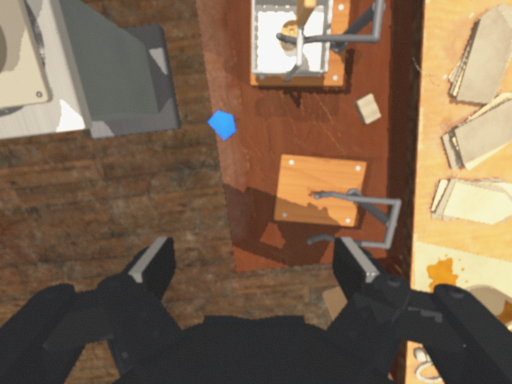

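The wrist view shows the free stand's foot at about (320,190) with empty hooks, giving stand (0.5455,-0.322) and yaw -0.205. Now the basket grasp.

Request:
arm_command([
  [[190, 51, 0], [0, 0, 0]],
  [[190, 51, 0], [0, 0, 0]],
  [[190, 51, 0], [0, 0, 0]],
  [[190, 51, 0], [0, 0, 0]],
  [[190, 51, 40], [0, 0, 0]],
  [[190, 51, 70], [0, 0, 0]],
  [[190, 51, 90], [0, 0, 0]],
  [[190, 51, 90], [0, 0, 0]],
])

```text
t: 4.55
tcp_pos: [0.5223, -0.0683, 0.2453]
tool_rot: [-0.001, 0.747, 0.664, -0.001]
ft_force: [0.0, -0.7, 0.6]
grip_width: 0.0852
grip_force: 0.0
```

```bash
python3 wl.py w3
```

```text
4.55 [ 0.5223 -0.0683  0.2453] [ 0.993 -0.117 -0.003]
0.81 [ 0.52176484 -0.06782617  0.21      ] [254.9, 208.2]
bask 3164 [ 0.52372914 -0.06506185 -0.12264544] 2.095150125004445
tab 620 [ 0.52442035 -0.06651526  0.20959083] ((524.2901000976562, -67.77336883544922), (33.68772888183594, 11.366192817687988), 83.39066314697266)
```

Request:
arm_command([
  [[1, 1, 25], [0, 0, 0]],
  [[1, 1, 48], [0, 0, 0]],
  [[1, 1, 48], [0, 0, 0]],
])

```text
t: 5.03
tcp_pos: [0.5243, -0.0674, 0.1984]
tool_rot: [-0.001, 0.747, 0.664, -0.0]
ft_force: [0.0, -0.3, 0.1]
grip_width: 0.0854
grip_force: 0.0
```

Request:
arm_command([
  [[0, 0, 0], [0, 0, 0]],
  [[0, 0, 0], [0, 0, 0]],
  [[0, 0, 0], [0, 0, 0]],
  [[0, 0, 0], [0, 0, 0]],
  [[0, 0, 0], [0, 0, 0]],
  [[0, 0, 0], [0, 0, 0]],
], grip=0, grip_force=60)

```text
t: 5.78
tcp_pos: [0.5247, -0.0674, 0.1986]
tool_rot: [-0.0, 0.747, 0.664, -0.0]
ft_force: [0.3, -0.4, 0.2]
grip_width: 0.0002
grip_force: 0.0
```

```bash
python3 wl.py w4; python3 - <<'E'
from h import *
im,d=eyes.grab_frame('side'); a=cv2.resize(im[130:280,210:350],None,fx=4,fy=4,interpolation=cv2.INTER_CUBIC)
b=cv2.imread('pics/w4.png'); cv2.imwrite('pics/c4.png',a); print(monitor.state())
E
```

```text
5.775 [ 0.5247 -0.0674  0.1986] [ 0.993 -0.117 -0.   ]
0.57 [ 0.5242964 -0.0686423  0.21     ] [255.5, 234.8]
bask 4117 [ 0.52345107 -0.06472834 -0.12671995] 2.06296080062816
tab 417 [ 0.52600671 -0.05628611  0.20888429] ((525.942138671875, -57.277469635009766), (12.502853393554688, 11.50256061553955), 82.7247543334961)
{'t': 5.925, 'joint_pos': array([-1.50235243e-01,  2.97931669e-01,  1.85125566e+00,  2.73504714e-05,
        9.92536247e-01, -3.26884202e-02]), 'qvel': array([-0.00018833, -0.00054705, -0.00034191, -0.00026249, -0.00058158,
        0.00045093]), 'tau': array([-1.19200999e-03, -4.57575524e+01, -2.60684377e+01, -1.36075259e-04,
        1.55463807e-03, -3.21866207e-05]), 'tcp_pos': array([ 0.52473698, -0.06738947,  0.19851505]), 'tool_rot': array([-5.76448507e-05,  7.47425968e-01,  6.64345104e-01, -3.30627214e-05]), 'ft_force': array([ 0.15132537, -0.19233482, -0.14009712]), 'moment': array([-0.0218318 , -0.01809136,  0.02676308]), 'grip_force': 0.0, 'grip_width': -9.275007571419382e-05}
```

View pics/c4.png

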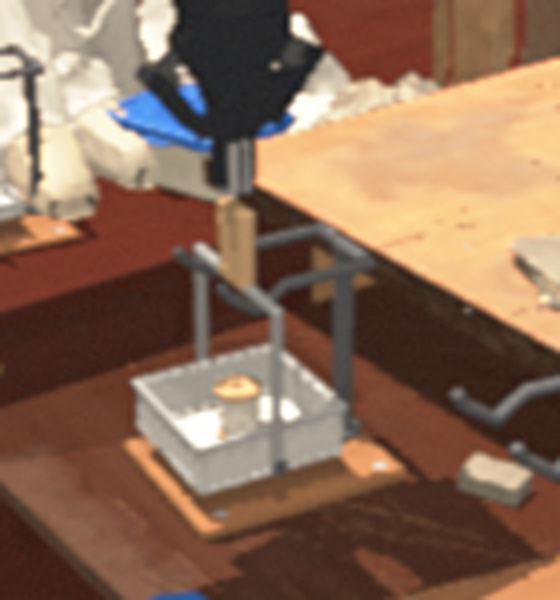

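View pics/w4.png

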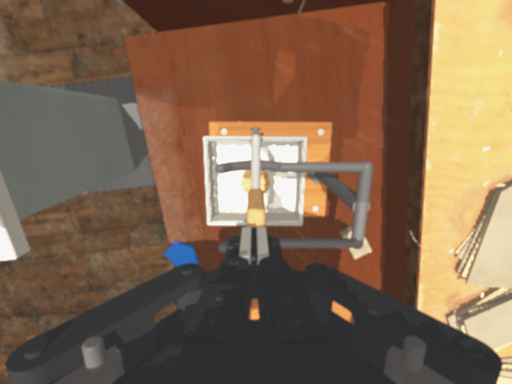

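The side view shows the shut fingertips standing just above the tab, around (240,190), and the wrist view shows them at (255,235) beside the tab at (255,205). I'll check with the depth data.

```bash
python3 - <<'E'
from h import *
Z=np.load('w4.npz');P=Z['P']
for v in range(180,262,4): print(v,[tuple((P[v,u]*1000).round().astype(int)) for u in (246,255,262)])
c,T=cam('wrist')
for z in (.18,.2,.215,.23): print(z,proj(c,T,[.5247,-.0674,z]))
c,T=cam('side'); im,d=eyes.grab_frame('side'); Q=cloud(c,T,d)
print('side', [ (v,tuple((Q[v,u]*1000).round().astype(int))) for v in range(160,186,2) for u in (268,271)])
print(proj(c,T,[.5247,-.0674,.1985]),proj(c,T,[.5247,-.0674,.1815]),env.tcp_to_tips)
E
```

```text
180 [(np.int64(515), np.int64(-63), np.int64(72)), (np.int64(527), np.int64(-45), np.int64(159)), (np.int64(533), np.int64(-65), np.int64(73))]
184 [(np.int64(515), np.int64(-68), np.int64(73)), (np.int64(527), np.int64(-48), np.int64(159)), (np.int64(532), np.int64(-70), np.int64(72))]
188 [(np.int64(514), np.int64(-72), np.int64(74)), (np.int64(526), np.int64(-52), np.int64(159)), (np.int64(532), np.int64(-75), np.int64(73))]
192 [(np.int64(513), np.int64(-77), np.int64(73)), (np.int64(526), np.int64(-52), np.int64(171)), (np.int64(531), np.int64(-53), np.int64(168))]
196 [(np.int64(510), np.int64(-93), np.int64(33)), (np.int64(526), np.int64(-52), np.int64(181)), (np.int64(531), np.int64(-53), np.int64(180))]
200 [(np.int64(510), np.int64(-98), np.int64(34)), (np.int64(526), np.int64(-51), np.int64(192)), (np.int64(531), np.int64(-53), np.int64(189))]
204 [(np.int64(509), np.int64(-103), np.int64(34)), (np.int64(526), np.int64(-52), np.int64(201)), (np.int64(530), np.int64(-53), np.int64(199))]
208 [(np.int64(508), np.int64(-109), np.int64(33)), (np.int64(526), np.int64(-52), np.i
[... 2858 characters left out ...]
np.int64(518), np.int64(-78), np.int64(236))), (174, (np.int64(529), np.int64(-75), np.int64(233))), (176, (np.int64(519), np.int64(-76), np.int64(230))), (176, (np.int64(525), np.int64(-81), np.int64(230))), (178, (np.int64(518), np.int64(-77), np.int64(225))), (178, (np.int64(688), np.int64(156), np.int64(99))), (180, (np.int64(526), np.int64(-65), np.int64(213))), (180, (np.int64(687), np.int64(153), np.int64(93))), (182, (np.int64(522), np.int64(-71), np.int64(210))), (182, (np.int64(528), np.int64(-76), np.int64(211))), (184, (np.int64(517), np.int64(-77), np.int64(208))), (184, (np.int64(523), np.int64(-83), np.int64(209)))]
[268.17167052 185.36815095] [268.26273189 191.19553698] 0.017
```

Both cameras put the shut fingertips at z≈0.223, about 42 mm higher than the stated TCP and tip geometry implies. The basket hasn't been touched. I'll open, go 38 mm lower (true tips about 0.185, roughly 25 mm of overlap), and grip again while watching the force.

Request:
arm_command([
  [[0, 0, 0], [0, 0, 0]],
  [[0, 0, 0], [0, 0, 0]],
  [[0, 0, 0], [0, 0, 0]],
  [[0, 0, 0], [0, 0, 0]],
  [[0, 0, 0], [0, 0, 0]],
  [[0, 0, 13], [0, 0, 0]],
  [[0, 0, 26], [0, 0, 0]],
  [[0, 0, 38], [0, 0, 0]],
  [[0, 0, 38], [0, 0, 0]],
], grip=100)

```text
t: 7.1
tcp_pos: [0.5237, -0.0673, 0.159]
tool_rot: [-0.001, 0.747, 0.664, -0.001]
ft_force: [0.4, 0.0, -0.2]
grip_width: 0.0855
grip_force: 0.0
```

```bash
python3 wl.py w5
```

```text
7.1 [ 0.5237 -0.0673  0.159 ] [ 0.993 -0.117 -0.003]
0.9 [ 0.52418103 -0.06895301  0.21      ] [257.6, 269.7]
bask 6113 [ 0.52331856 -0.06444293 -0.12988707] 1.9979853960370406
tab 3052 [ 0.53470262 -0.06564627  0.2100573 ] ((527.5698852539062, -68.49447631835938), (33.63292694091797, 100.24104309082031), 76.3101577758789)
```

Request:
arm_command([
  [[0, 0, 0], [0, 0, 0]],
  [[0, 0, 0], [0, 0, 0]],
  [[0, 0, 0], [0, 0, 0]],
  [[0, 0, 0], [0, 0, 0]],
  [[0, 0, 0], [0, 0, 0]],
  [[0, 0, 0], [0, 0, 0]],
], grip=0, grip_force=60)

```text
t: 7.95
tcp_pos: [0.5256, -0.0675, 0.161]
tool_rot: [0.001, 0.747, 0.664, 0.001]
ft_force: [3.5, 0.1, 0.5]
grip_width: 0.0111
grip_force: 61.1
```

Request:
arm_command([
  [[0, 0, -8], [0, 0, 0]],
  [[0, 0, -20], [0, 0, 0]],
  [[0, 0, -32], [0, 0, 0]],
  [[0, 0, -42], [0, 0, 0]],
  [[0, 0, -45], [0, 0, 0]],
  [[0, 0, -45], [0, 0, 0]],
  [[0, 0, -45], [0, 0, 0]],
])

```text
t: 8.82
tcp_pos: [0.5244, -0.0673, 0.2052]
tool_rot: [-0.0, 0.747, 0.664, -0.0]
ft_force: [0.1, 0.0, -1.8]
grip_width: 0.0107
grip_force: 60.7
```

```bash
python3 - <<'E'
from h import *
c,T=cam('side'); im,d=eyes.grab_frame('side'); a=cv2.resize(im[130:280,210:350],None,fx=4,fy=4,interpolation=cv2.INTER_CUBIC)
cv2.imwrite('pics/c6.png',a); m=nets.mark_of('side','basket_tab')[:1]; print(m, proj(c,T,[.524,-.0665,.255]),monitor.state()['tcp_pos'],monitor.state()['moment'])
E
```

```text
[{'centre': [266.9, 166.2], 'confidence': 0.97}] [267.43920986 165.41020988] [ 0.52445375 -0.06737469  0.20515544] [-0.04175279  0.01040928  0.02203411]
```

View pics/c6.png

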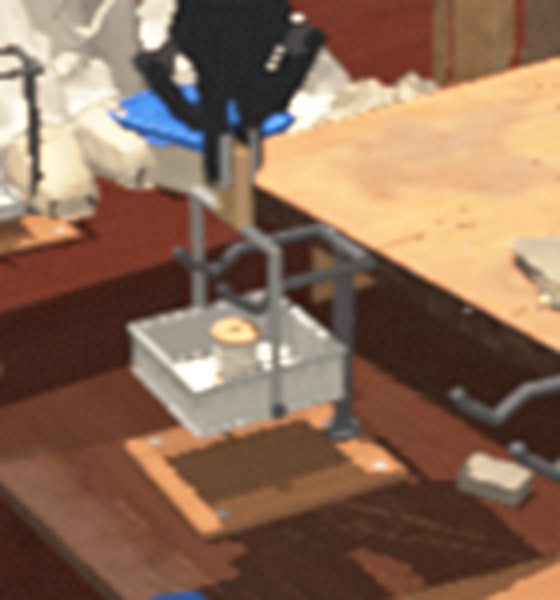

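The basket is held level and clear of the hooks, with the spool inside at about (235,330). Drawing off along -x.

Request:
arm_command([
  [[0, -8, 0], [0, 0, 0]],
  [[0, -22, 0], [0, 0, 0]],
  [[0, -40, 0], [0, 0, 0]],
  [[0, -60, 0], [0, 0, 0]],
  [[0, -80, 0], [0, 0, 0]],
  [[0, -97, 0], [0, 0, 0]],
  [[0, -107, 0], [0, 0, 0]],
  [[0, -110, 0], [0, 0, 0]],
  [[0, -110, 0], [0, 0, 0]],
])

```text
t: 10.05
tcp_pos: [0.4159, -0.0546, 0.2058]
tool_rot: [0.0, 0.747, 0.664, 0.0]
ft_force: [-0.5, 0.8, -2.3]
grip_width: 0.011
grip_force: 60.7
```

Request:
arm_command([
  [[-10, 2, 0], [0, 0, 0]],
  [[-28, 7, 0], [0, 0, 0.5]],
  [[-55, 14, 0], [0, 0, 1]],
  [[-85, 22, 0], [0, 0, 2]],
  [[-115, 30, 0], [0, 0, 2.5]],
  [[-145, 38, 0], [0, 0, 3]],
  [[-175, 45, 0], [0, 0, 4]],
  [[-205, 52, 0], [0, 0, 4.5]],
  [[-228, 58, 0], [0, 0, 5]],
  [[-242, 61, 0], [0, 0, 5]],
])

```text
t: 11.3
tcp_pos: [0.4479, -0.3035, 0.2053]
tool_rot: [-0.0, 0.776, 0.631, -0.0]
ft_force: [-0.0, 0.3, -2.3]
grip_width: 0.0109
grip_force: 60.7
```

Request:
arm_command([
  [[0, 0, 0], [0, 0, 0]],
  [[0, 0, 0], [0, 0, 0]],
])

```text
t: 11.55
tcp_pos: [0.4474, -0.3012, 0.2054]
tool_rot: [-0.0, 0.776, 0.631, 0.0]
ft_force: [-0.4, 0.1, -2.9]
grip_width: 0.0108
grip_force: 60.8
```

```bash
python3 - <<'E'
from fit import *
s=monitor.state(); p=np.array(s['tcp_pos']); M=quat(s['tool_rot']).as_matrix()
c,T=cam('side'); im,d=eyes.grab_frame('side'); P=cloud(c,T,d); cv2.imwrite('pics/c7.png',cv2.resize(im[150:350,200:420],None,fx=3,fy=3))
print(p,M[:,1],s['grip_force'],s['grip_width'])
m=nets.mark_of('side','basket_tab')[:1]; print([ (x['centre'],x['confidence'],ray(c,T,x['centre'],.254)) for x in m])
c,T=cam('top'); im,d=eyes.grab_frame('top'); P=cloud(c,T,d)
Q=sel(P,[(.3,.5),(-.40,-.22),(.188,.21)]); print('bar',len(Q),cv2.minAreaRect((Q[:,:2]*1000).astype(np.float32)))
for k in ['thread_spool','basket']: print(k,[(x['centre'],round(x['confidence'],2),ray(c,T,x['centre'],.078)) for x in nets.mark_of('top',k)[:1]])
e=np.array([.5455,-.322])-p[:2]; print('to seat tool mm',1e3*M[:2,:2].T@e)
E
```

```text
[ 0.44743002 -0.3011983   0.20538494] [ 9.79171248e-01 -2.03034802e-01 -7.31883335e-04] 60.75555682182312 0.010778782625444069
[([300.0, 208.3], 0.92, array([ 0.44421071, -0.30183002,  0.254     ]))]
bar 57 ((455.44989013671875, -271.0376892089844), (53.35447311401367, 11.887910842895508), 73.83052825927734)
thread_spool [([370.2, 228.4], 0.46, array([ 0.43932082, -0.3030232 ,  0.078     ]))]
basket [([372.2, 224.7], 0.85, array([ 0.45034741, -0.30951862,  0.078     ]))]
to seat tool mm [ -0.45676109 100.25077599]
```

View pics/c7.png

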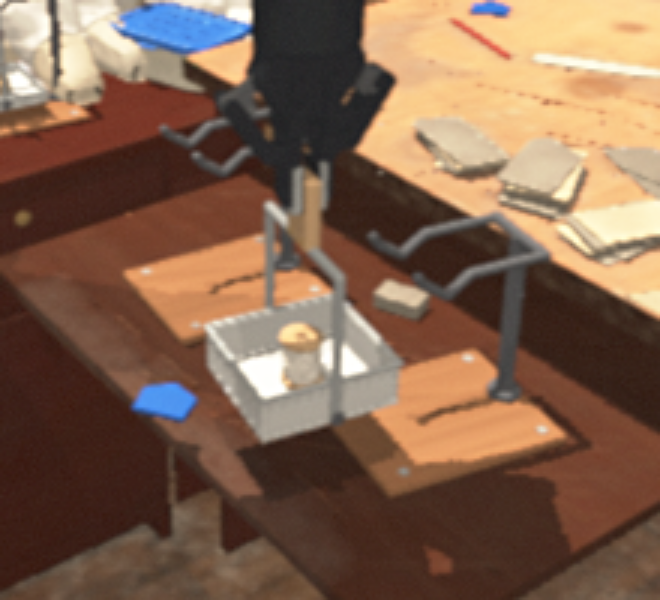

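The basket is in front of the free stand, level, with the spool inside at about (300,355). It needs 100 mm along tool y to reach the seat.

Request:
arm_command([
  [[0, 8, 0], [0, 0, 0]],
  [[0, 22, 0], [0, 0, 0]],
  [[0, 40, 0], [0, 0, 0]],
  [[0, 60, 0], [0, 0, 0]],
  [[0, 78, 0], [0, 0, 0]],
  [[0, 92, 0], [0, 0, 0]],
  [[0, 100, 0], [0, 0, 0]],
  [[0, 100, 0], [0, 0, 0]],
])

```text
t: 12.8
tcp_pos: [0.546, -0.3223, 0.2054]
tool_rot: [-0.0, 0.776, 0.631, -0.0]
ft_force: [-0.1, 1.0, -1.2]
grip_width: 0.0108
grip_force: 60.7
```

Request:
arm_command([
  [[0, 0, 8], [0, 0, 0]],
  [[0, 0, 18], [0, 0, 0]],
  [[0, 0, 28], [0, 0, 0]],
  [[0, 0, 34], [0, 0, 0]],
  [[0, 0, 38], [0, 0, 0]],
  [[0, 0, 41], [0, 0, 0]],
  [[0, 0, 41], [0, 0, 0]],
])

```text
t: 13.68
tcp_pos: [0.5456, -0.3223, 0.1645]
tool_rot: [-0.0, 0.776, 0.631, -0.0]
ft_force: [0.3, 0.4, -1.6]
grip_width: 0.011
grip_force: 60.7
```

```bash
python3 - <<'E'
from fit import *
s=monitor.state(); print(s['tcp_pos'],s['ft_force'],s['moment'])
c,T=cam('side'); im,d=eyes.grab_frame('side'); cv2.imwrite('pics/c8.png',cv2.resize(im[150:350,200:420],None,fx=3,fy=3))
m=nets.mark_of('side','basket_tab')[:1]; print([ (x['centre'],x['confidence'],ray(c,T,x['centre'],.212)) for x in m])
E
```

```text
[ 0.5456308  -0.32232219  0.16451336] [ 0.25842554  0.44450524 -1.58804969] [0.03249494 0.00971742 0.04369138]
[([339.5, 216.3], 0.69, array([ 0.54112084, -0.31995305,  0.212     ]))]
```

View pics/c8.png

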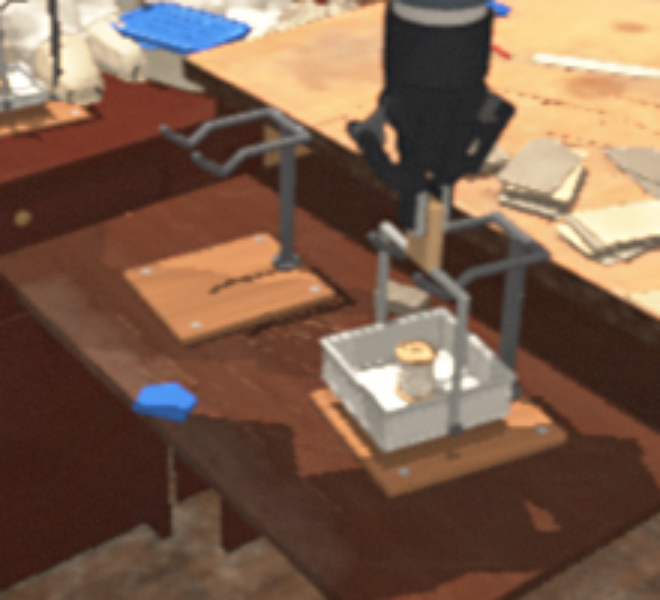

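The bar is above both seats and just about home, with the spool at about (415,365). Lowering the last few millimetres.

Request:
arm_command([
  [[0, 0, 2], [0, 0, 0]],
  [[0, 0, 4], [0, 0, 0]],
  [[0, 0, 4], [0, 0, 0]],
])

```text
t: 14.15
tcp_pos: [0.5468, -0.3228, 0.1613]
tool_rot: [0.001, 0.776, 0.631, 0.001]
ft_force: [3.4, -0.9, 0.4]
grip_width: 0.0109
grip_force: 61.1
```

Request:
arm_command([
  [[0, 0, 0], [0, 0, 0]],
  [[0, 0, 0], [0, 0, 0]],
  [[0, 0, 0], [0, 0, 0]],
  [[0, 0, 0], [0, 0, 0]],
  [[0, 0, 0], [0, 0, 0]],
  [[0, 0, 0], [0, 0, 0]],
], grip=100)

```text
t: 14.9
tcp_pos: [0.5456, -0.3223, 0.1606]
tool_rot: [-0.0, 0.776, 0.631, -0.0]
ft_force: [0.2, -0.2, -1.3]
grip_width: 0.0853
grip_force: 0.0
```

Request:
arm_command([
  [[0, 0, -15], [0, 0, 0]],
  [[0, 0, -40], [0, 0, 0]],
  [[0, 0, -80], [0, 0, 0]],
  [[0, 0, -120], [0, 0, 0]],
  [[0, 0, -150], [0, 0, 0]],
  [[0, 0, -150], [0, 0, 0]],
  [[0, 0, -150], [0, 0, 0]],
  [[0, 0, -150], [0, 0, 0]],
  [[0, 0, -150], [0, 0, 0]],
])

```text
t: 16.02
tcp_pos: [0.5452, -0.3221, 0.3094]
tool_rot: [-0.001, 0.776, 0.631, -0.0]
ft_force: [-0.1, 0.5, 0.1]
grip_width: 0.0853
grip_force: 0.0
```

```bash
python3 - <<'E'
from fit import *
c,T=cam('wrist'); im,d=eyes.grab_frame('wrist'); P=cloud(c,T,d)
for k,z in {'basket_tab':.21,'thread_spool':.033,'basket':.03}.items(): print(k,[(x['confidence'],ray(c,T,x['centre'],z).round(3)) for x in nets.mark_of('wrist',k)[:1]])
Q=sel(P,[(.46,.66),(-.42,-.23),(.142,.18)]); print(fit(Q,[.5455,-.322,-.2],H+[[(0,-.055),(0,.055)]]))
p=np.array([.5455,-.322]); L=(P[...,:2]-p)@np.array([[np.cos(-.205),-np.sin(-.205)],[np.sin(-.205),np.cos(-.205)]])
B=(np.abs(L[...,1])>.038)&(np.abs(L[...,1])<.058)&(np.abs(L[...,0])<.03)&(P[...,2]>.145)&(P[...,2]<.175)
for s in (1,-1): k=B&(L[...,1]*s>0); print('bar end',s,k.sum(),np.median(L[k],0),np.median(P[k][:,2]))
k=(np.abs(L).max(-1)<.04)&(P[...,2]>.195)&(P[...,2]<.22); print('tab',k.sum(),L[k].mean(0),P[k][:,2].max())
im,d=eyes.grab_frame('side');c,T=cam('side')
for k,z in {'basket_tab':.21,'thread_spool':.033,'basket':.03,'tray':.03}.items(): print(k,[(x['confidence'],ray(c,T,x['centre'],z).round(3)) for x in nets.mark_of('side',k)[:1]])
E
```

```text
basket_tab [(0.74, array([ 0.544, -0.323,  0.21 ]))]
thread_spool [(0.68, array([ 0.541, -0.325,  0.033]))]
basket [(0.78, array([ 0.542, -0.325,  0.03 ]))]
(array([ 0.54565952, -0.32200205, -0.20495562]), np.float64(2.137902774622405))
bar end 1 115 [0.00079746 0.04731698] 0.15852282128148293
bar end -1 102 [ 0.00104372 -0.04778695] 0.1583299485331033
tab 392 [0.0011114 0.0002905] 0.21191528890719918
basket_tab [(0.78, array([ 0.547, -0.316,  0.21 ]))]
thread_spool [(0.67, array([ 0.544, -0.324,  0.033]))]
basket [(0.86, array([ 0.557, -0.32 ,  0.03 ]))]
tray [(0.79, array([0.538, 0.419, 0.03 ]))]
```

The bar is seated within about 1 mm of both hooks and level, the spool is in the basket, and the robot is clear. Handing in.

```bash
python3 -c "
from bench import sign_off
print(sign_off())"
```

```text
the job is handed in; nothing more can be done
None
```

The basket hangs level on both hooks of the empty stand, within about 1 mm of its place by camera, with the spool inside and the tray never touched; I handed the job in with the clock at about 16 s, and `sign_off()` returned no verdict.

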